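Lock the nest plate onto its keyhole mount

ROBOT

A 6-joint arm with a two-finger parallel gripper is mounted at the origin on a cart in front of the work surface, level with it; the furniture and walls round the work are solid. World frame = base frame: x ahead of the robot, y to its left, z up, the work surface at z = 0. Lengths are in mm, angles in degrees, forces in N, time in s.
With the tool pointing down it reaches from about 275 to 850 mm from the base axis. Payload 19 kg.
Tool frame: the origin (TCP) lies at the very end of the fingers, on their centre line; the grasp point (between the pads) lies 19 mm behind it; z points along the fingers, y is the line along which they close (so a half turn about z gives the same grasp; the last joint's range is limited). The gripper opens to 85 mm and grips with 20 to 120 N. Pads are 22 mm wide; open, the fingers measure 114 mm over their backs; the gripper's body (76 mm by 85 mm) begins 54 mm behind the grasp point. The pads swing forward as they close: fully open they stand 13 mm farther back than shut.
Start: joints at [60.562, 8.623, 82.357, -0, 89.026, -7.678], TCP at [213.174, 533.992, 231.267] pointing down, gripper open.
Joint ranges: [-160.23, 160.23], [-39.13, 120.54], [6.94, 153.29], [-79.49, 259.48], [9.18, 160.14], [-161.06, 161.06]. Speed limits (degrees/s): [108.29, 108.29, 127.2, 172.46, 172.46, 172.46].

INTERFACE

Orientations are given as [roll, pitch, yaw] about the fixed x, y, z axes, in that order (R = Rz(yaw) Ry(pitch) Rx(roll)).
In Python, from workcell import robot gives the robot as it stands. Calls block until the motion is done:
- robot.movep(position, orientation): joint-space move of the TCP to a pose.
- robot.movel(position, rate=150, orientation=None, force_limit=None): straight line of the TCP; orientation=None keeps the orientation; rate is the mean speed in mm/s. With force_limit (N) it stops when the force on the tool has changed by that much, and returns True; else False.
- robot.movej(angles): joint-space move.
- robot.move_gripper(opening, effort=None): finger opening in mm; effort is the grip in N (None keeps the last); returns when the fingers have stopped.
- robot.wait(seconds).
- robot.inverse_kinematics(position, orientation): joint angles nearest the present ones, or None.
- robot.observe(): the state.
- robot.snapshot(name): name is "scene" or "top"; returns (picture, depth): 384x512x3 uint8, blue, green, red; 384x512 float32, mm along the optical axis (not along the pixel's ray), 0 where there is no reading.
- robot.get_calibration(name): a dict with "K" (3x3 intrinsics, pixels), "R" (3x3) and "t" (3): a world point X has camera coordinates R X + t. Camera axes: x right, y down, z forward; pixel columns grow to the right and rows downward; lengths in mm; the calibration is good to about 2 mm. A picture is of the moment at which its call begins. get_calibration takes no time and is no camera call.
A pose or a line that the arm cannot do raises robot.PlanningError and nothing moves.
- robot.job_done(): hands the job in; it is judged then, once.
The state is a dict: "clock": time; "joint_positions": joint angles; "joint_velocities": joint speeds; "joint_torque": joint torques, N m; "tool_pos": TCP position; "tool_rot": TCP orientation; "ft_force": force on the tool from outside, world axes, zero at the start; "ft_torque": the same for the moment, N m; "finger_gap": finger opening in mm; "grip_force": force on a finger pad.
Only numpy, scipy, OpenCV 4.12 (cv2) and the standard library are available. Lean on these libraries where they do the work, as an engineer would, in place of code of your own. Each camera call takes 0.05 s, during which the arm holds its last target. There are 200 camera calls.

TASK

Fit the nest plate to its mount: set its two round keyhole openings down over the two screw heads, press it gently against the springy pins so that the slots get under the heads, and slide it along until it comes to its stop and both pins snap up into their holes. Then let go of it. Never force it against the mount with more than 40 N, and leave the other things on the table where they are.

Things in the scene. Friction and masses are not known exactly. Their poses are not given: they have to be found in the camera images.
- nest_block (a point): Centre of the white block on the nest plate, the place to grip: 34 x 30 x 44 mm (x, y, z), 14 mm pocket in its top; grip across the two y faces, 30 mm apart. The point is 28 mm above the plate's underside, 22 mm above its upper face, 22 mm below the block's top; axes as nest_plate. Do not catch the 0.18 m high crate between plate and mount (x above 0.50 m, y -0.17 to 0.23 m).
- nest_plate: Loose bare aluminium plate with the block, 0.25 to 0.48 kg, 6 mm thick; origin under the block at the underside, z up. Outline x -78 to 78, y -35 to 35 mm. Two keyholes: round openings of 19 mm diameter centred at x = -45 and +45, y = 0, each with a slot 11 mm wide running to +x, its end 22.5 mm from the opening's centre. Pin holes, 11 mm, at (18, 22), (18, -22).
- mount_base: The mount, fixed on the table: grey slab 200 x 96 x 18 mm (x, y, z) with a flat steel carrier plate 170 x 84 x 6 mm on it. Origin in the slab's centre at the height of the carrier's top face, 24 mm above the table; z up. The carrier was clamped up to 12 mm off centre along x, either way (y is true); its shift is not given and does not change: find it by sight or feel.
- mount_end (a point): Middle of the slab's -x end, at the slab's upper edge (100 mm from the origin along -x, 6 mm lower). On the carrier, at x = -45 and +45, y = 0 from its centre, stand two steel screws: shank 8 mm; pan head 16 mm diameter, rounded upper edge (flat crown 10 mm wide), underside 8.5 and top 13.5 mm above the carrier: 2.5 mm of air over a plate lying flat.
- pin_left (a joint): Sprung round-nosed pin, 8 mm diameter, at (0, 22) mm from the carrier's centre. 0 = up, 4 mm proud; 0.004 = flush. Spring 2.8 N when up, 4.4 N flush: the pins lift the plate, so hold it down (6 to 12 N; up to 20 N to level it) while it slides. x axes alike, the plate goes on with its block over the carrier's centre, then slides to -x: stop at 18.5 mm, pins up at 16.5 to 19.5.
- pin_right (a joint): The like pin at (0, -22) mm of the carrier; same values.
- spare_tube: Bystander: loose orange capped tube, 98 mm long, 20 mm thick, lying.
- weight: Bystander: small brass check weight, 22 mm wide, 26 mm high, origin under its centre.
- label_roll: Bystander: white roll of labels, 68 mm diameter, 32 mm high, origin under its centre.

How it is judged (in metres and radians):
On the way:
1. the plate is down over both screw heads, its openings round them, held close to the mount (x of nest_block in the frame of mount_base between -0.0165 and 0.016 m and y of nest_block in the frame of mount_base between -0.004 and 0.004 m and z of nest_block in the frame of mount_base below 0.036 m), for 0.05 s.
At the end, for the whole second after the job is handed in: The plate lies flat on the mount (block centre less than 30.5 mm above the carrier), slid under the screw heads (block 3 to 33 mm from the mount's origin along -x), within 3 mm sideways and 0.08 rad of the mount's direction, both pins sprung up (less than 1.5 mm pressed), let go and at rest (x of nest_block in the frame of mount_base between -0.033 and -0.003 m and y of nest_block in the frame of mount_base between -0.003 and 0.003 m and z of nest_block in the frame of mount_base below 0.0305 m and angle between the x axis of nest_block and the x axis of mount_base, either way round below 0.08 rad and value of joint each of pin_left, pin_right below 0.0015 m and linear speed of nest_plate below 0.01 m/s); the robot touches nothing.
It fails at once if the plate is forced against the mount with more than 40 N (contact force between nest_plate and mount_base above 40 N).
It fails at once if another thing on the table is shifted by more than 30 mm (distance of any of spare_tube, weight, label_roll from where it was at the start of the episode above 0.03 m).
It also fails if it takes over 67 s, if anything falls off the work surface, if the arm or the gripper's body presses on something with over 40 N, if the wrist force passes 120 N, or if a joint passes its speed limit or range.

## Working session

There is one attempt and no reset: what is moved stays moved. The work goes in short steps, each a Python script; the robot and the scene stay as the last script left them, time stands still between calls to the robot, and variables do not carry over. Pictures are saved under pics/ and viewed, at most 10 in all, crops included, and the job is handed in when it is done.

```bash
mkdir -p pics; ls; python3 - <<'E'
from workcell import robot
import cv2,numpy as np
for n in("top","scene"):
    p,d=robot.snapshot(n);cv2.imwrite(f"pics/{n}0.png",p);np.save(f"pics/{n}0.npy",d)
    c=robot.get_calibration(n);print(n,c["K"].tolist(),np.round(c["R"],3).tolist(),np.round(c["t"]).tolist())
print(robot.observe())
E
```

```text
pics
top [[423.15430960336585, 0.0, 259.71098199275235], [0.0, 423.15430960336585, 188.3788672793569], [0.0, 0.0, 1.0]] [[0.021, -0.999, 0.024], [-0.992, -0.024, -0.122], [0.123, -0.021, -0.992]] [-45.0, 461.0, 1312.0]
scene [[449.4756003620506, 0.0, 250.4087241041359], [0.0, 449.4756003620506, 182.97052255271998], [0.0, 0.0, 1.0]] [[0.859, -0.512, 0.025], [-0.244, -0.451, -0.859], [0.451, 0.731, -0.512]] [-405.0, 162.0, 1015.0]
{'clock': 0.1, 'joint_positions': array([ 6.05604559e+01,  8.64652143e+00,  8.23885746e+01, -6.18865746e-04,
        8.90254793e+01, -7.67696737e+00]), 'joint_velocities': array([-0.01965425, -0.1083444 , -0.07365536, -0.0032872 , -0.02855293,
        0.12423715]), 'joint_torque': array([ 4.02566438e-03, -7.14368963e+01, -5.71795857e+01, -3.34391689e-04,
        6.93875292e-03, -2.94763979e-06]), 'tool_pos': array([213.09495744, 533.82078208, 230.75798762]), 'tool_rot': array([-1.79939885e+02, -7.47890371e-03,  1.58237430e+02]), 'ft_force': array([0.02206991, 0.15553645, 0.42707598]), 'ft_torque': array([0.02650236, 0.01669346, 0.02217414]), 'grip_force': 0.0, 'finger_gap': 85.6596914222096}
```

View pics/top0.png

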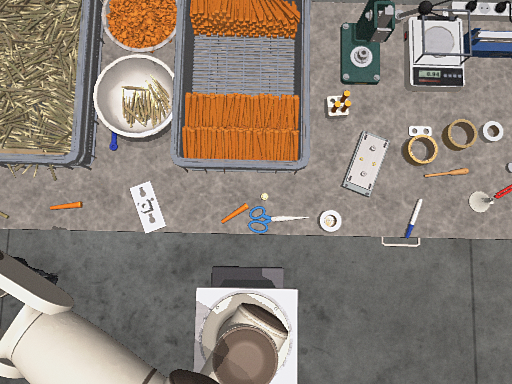

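View pics/scene0.png

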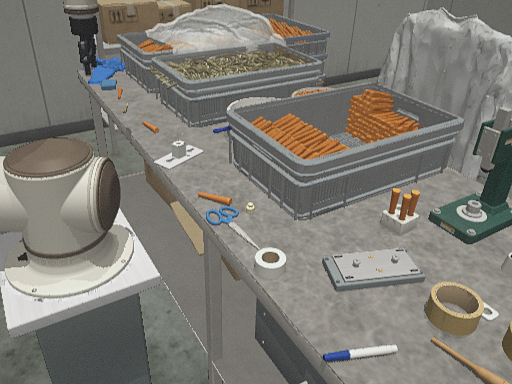

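The top picture shows the plate at about (147,207), the mount at (367,163), the tube at (235,213), the weight at (264,196) and the roll at (330,220). The scene picture shows the mount at (373,268) and the plate at (180,153). Next I'll enlarge the plate and mount.

```bash
python3 - <<'E'
import cv2,numpy as np
t=cv2.imread("pics/top0.png");s=cv2.imread("pics/scene0.png")
f=lambda im,x,y,w,h,k:cv2.resize(im[y:y+h,x:x+w],None,fx=k,fy=k,interpolation=cv2.INTER_CUBIC)
a=np.hstack([f(t,120,172,66,66,6),f(t,334,124,66,66,6)])
b=f(s,310,240,132,33*2-8,6)
cv2.imwrite("pics/z0.png",cv2.resize(np.vstack([a,b]),None,fx=.8,fy=.8))
cv2.imwrite("pics/z0.png",np.vstack([a,b])[:,:][:600] if 0 else cv2.resize(np.vstack([a,b]),(634,595)))
E
```

```text
(no output)
```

View pics/z0.png

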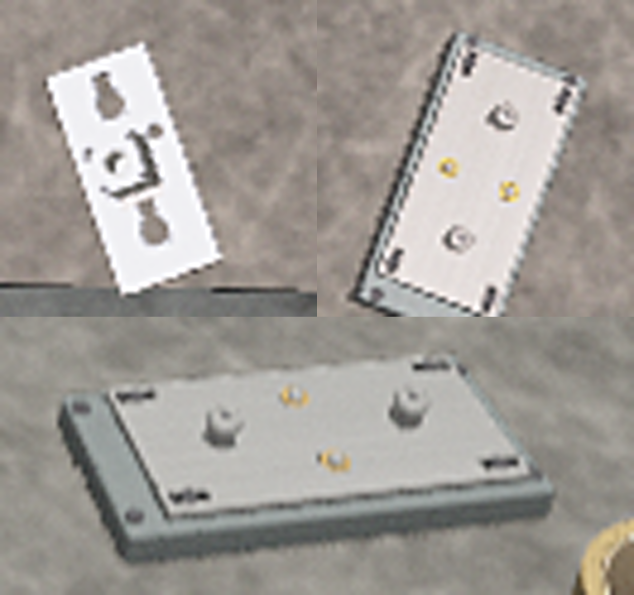

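The crop shows the wide openings nearer the robot and the slots and pin holes pointing up in the image, so the plate's +x points away from the robot, tilted left. On the mount, the yellow pin rings and two heads are clear, and the wider slab margin is at the near end. Now I'll measure.

```bash
cat > h.py <<'E'
import cv2,numpy as np
from workcell import robot
C={n:robot.get_calibration(n) for n in("top","scene")}
def ray(n,uv,z):
    c=C[n];R=np.array(c["R"]);t=np.array(c["t"]);o=-R.T@t
    d=R.T@np.linalg.inv(c["K"])@np.array([uv[0],uv[1],1.]);return (o+d*(z-o[2])/d[2])[:2]
def px(n,X):
    c=C[n];p=np.array(c["K"])@(np.array(c["R"])@np.array(X,float)+np.array(c["t"]));return p[:2]/p[2]
def blobs(m,x0,y0,x1,y1,amin):
    k=np.zeros_like(m);k[y0:y1,x0:x1]=m[y0:y1,x0:x1]
    cs,_=cv2.findContours(k,cv2.RETR_EXTERNAL,cv2.CHAIN_APPROX_NONE)
    return sorted([c for c in cs if cv2.contourArea(c)>=amin],key=cv2.contourArea)[::-1]
def wc(w,x0,y0,x1,y1):  # weighted centroid of window
    s=w[y0:y1,x0:x1].astype(float);yy,xx=np.mgrid[y0:y1,x0:x1];return np.array([(s*xx).sum(),(s*yy).sum()])/s.sum()
def yellow(im):
    f=im.astype(float);return np.clip((f[...,1]+f[...,2])/2-f[...,0]-30,0,None)
E
python3 - <<'E'
from h import *
t=cv2.imread("pics/top0.png");s=cv2.imread("pics/scene0.png")
np.set_printoptions(precision=1,suppress=True)
m=(t.min(2)>200).astype(np.uint8)
c=blobs(m,125,175,170,236,100)[0];h=cv2.convexHull(c)
b=cv2.boxPoints(cv2.minAreaRect(h));w=np.array([ray("top",p,6) for p in b]);r=cv2.minAreaRect(np.array([ray("top",p[0],6) for p in h]).astype(np.float32))
print("plate",w.mean(0),r)
c=blobs((t.min(2)>190).astype(np.uint8),340,125,395,200,100)
r=cv2.minAreaRect(np.array([ray("top",p[0],24) for p in cv2.convexHull(c[0])]).astype(np.float32));print("carrier",r)
# pins
Yt=yellow(t);Ys=yellow(s)
P={}
for n,Y,ws in(("top",Yt,[(355,154,366,164),(368,158,380,169)]),("scene",Ys,[(364,250,377,262),(372,263,385,276)])):
    q=[ray(n,wc(Y,*w),24) for w in ws];P[n]=q
    d=(q[0]-q[1]) if q[0][1]>q[1][1] else q[1]-q[0]
    print(n,"pins",q,"centre",(q[0]+q[1])/2,"len",np.linalg.norm(d),"yaw",np.degrees(np.arctan2(d[1],d[0]))-90)
# heights
D=np.load("pics/top0.npy")
for n,p in(("tube",(235,213)),("weight",(264,196)),("roll",(330,220)),("blk",(144,203))):print(n,ray("top",p,15))
ch=blobs((t.min(2)<110).astype(np.uint8),134,182,162,226,3)
for k in ch:print(cv2.contourArea(k),k[:,0].mean(0),ray("top",k[:,0].mean(0),6))
E
```

```text
plate [397.4 322. ] ((397.5682373046875, 321.9734191894531), (153.8885498046875, 68.05742645263672), 22.183351516723633)
carrier ((558.979248046875, -380.9997863769531), (85.12532806396484, 167.91143798828125), 69.4916763305664)
top pins [array([ 567.8, -359. ]), array([ 552.1, -400.2])] centre [ 559.9 -379.6] len 44.10890541411756 yaw -20.825333342392256
scene pins [array([ 569.7, -356.2]), array([ 554.4, -398.2])] centre [ 562.  -377.2] len 44.75243753866128 yaw -20.007987682319964
tube [383.  42.]
weight [439.4 -49. ]
roll [ 367.4 -260.7]
blk [408.2 330.6]
6.5 [149.1 207.3] [395.6 316. ]
```

```bash
python3 - <<'E'
from h import *
O=[180,0,-157.8]
robot.movep([397.5,322,110],O)
robot.movel([397.5,322,10],rate=80,force_limit=15)
robot.move_gripper(20,effort=60)
o=robot.observe();print(o["finger_gap"],o["grip_force"],o["tool_pos"],o["ft_force"],o["joint_positions"])
robot.move_gripper(20,effort=110)
robot.movel([397.5,322,60],rate=80)
robot.wait(.3);o=robot.observe();print(o["clock"],o["finger_gap"],o["tool_pos"],o["ft_force"],o["ft_torque"])
p,d=robot.snapshot("top");q,_=robot.snapshot("scene");cv2.imwrite("pics/t1.png",p);cv2.imwrite("pics/s1.png",q)
a=cv2.resize(p[150:250,95:205],(440,400));b=cv2.resize(q[80:180,130:240],(440,400))
cv2.imwrite("pics/v1.png",cv2.resize(np.hstack([a,b]),(800,364)))
E
```

```text
29.333903407124833 60.045366681179075 [397.65384927 322.07918049  10.25885435] [-0.31010927 -0.34549768  5.27518043] [ 3.03748421e+01  1.17309348e+01  1.06094934e+02 -1.29056322e-03
  6.21494467e+01 -8.18229921e+01]
4.5667 29.138524092150128 [397.37478553 321.93247528  59.6761596 ] [-0.49566683  0.10285828 -1.97259856] [-0.0433643   0.02116493 -0.00080151]
```

View pics/v1.png

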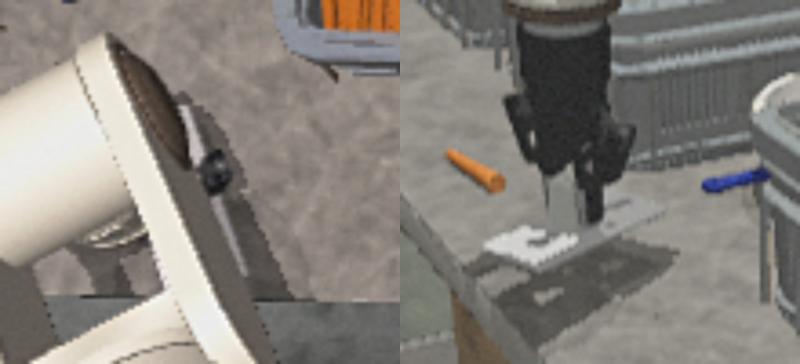

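The plate is held level in the hand; the arm hides it from the top camera, so I'll use the scene camera for the fit.

```bash
python3 - <<'E'
from h import *
O=[180,0,159.5]
robot.movel([397.5,322,265],rate=200)
robot.movep([430,0,265],[180,0,-179])
robot.movep([520,-340,220],O)
robot.movep([561,-378,120],O)
robot.movel([561,-378,70],rate=80)
robot.wait(.3);o=robot.observe();print(o["clock"],o["finger_gap"],o["tool_pos"],o["tool_rot"],o["ft_force"],o["ft_torque"],o["joint_positions"])
p,d=robot.snapshot("top");q,D=robot.snapshot("scene");cv2.imwrite("pics/t2.png",p);cv2.imwrite("pics/s2.png",q);np.save("pics/s2.npy",D)
a=cv2.resize(p[110:210,310:430],(480,400));b=cv2.resize(q[205:305,310:445],(540,400))
cv2.imwrite("pics/v2.png",cv2.resize(b,(800,592),interpolation=cv2.INTER_CUBIC))
E
```

```text
10.0083 28.765792092548164 [ 561.11279288 -378.08688147   70.36129513] [-1.79990244e+02  2.85222359e-02  1.59499531e+02] [-0.29705299  0.5566625  -3.38522415] [-0.02077164  0.01710387 -0.02336175] [-4.04905551e+01  2.58142596e+01  7.92221668e+01  6.02644531e-04
  7.49334344e+01 -1.09990240e+02]
```

View pics/v2.png

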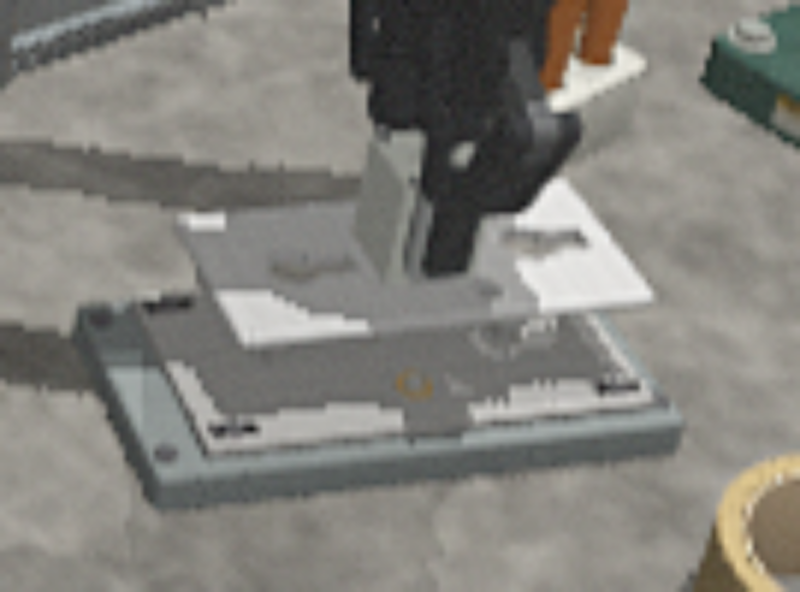

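The plate hovers over the mount: upper-face corners near crop (180,216), (245,343), (655,297) and (565,180). I'll fit its outline using depth to make the mask, then cast the edge pixels onto the top face plane.

```bash
python3 - <<'E'
from h import *
np.set_printoptions(precision=1,suppress=True)
def wpts(n,D):
    c=C[n];v,u=np.mgrid[0:384,0:512];P=np.stack([u,v,np.ones_like(u)],-1)@np.linalg.inv(c["K"]).T*D[...,None]
    return (P-np.array(c["t"]))@np.array(c["R"])
s0=cv2.imread("pics/s0.png") if 0 else None
def fit(n,D,z,box,xy,rad):
    W=wpts(n,D);m=((abs(W[...,2]-z)<3)&(np.hypot(W[...,0]-xy[0],W[...,1]-xy[1])<rad)&(D>0)).astype(np.uint8)
    c=blobs(m,*box,50)[0];h=cv2.convexHull(c)[:,0].astype(float)
    print("z med",np.median(W[...,2][m>0]),"px",int(m.sum()))
    w=np.array([ray(n,p,z) for p in h]).astype(np.float32);r=cv2.minAreaRect(w);print(r);print(cv2.boxPoints(r))
print("plate now");fit("scene",np.load("pics/s2.npy"),66.1,(310,200,445,310),(561,-378),100)
print("carrier scene");fit("scene",np.load("pics/scene0.npy"),24,(310,230,445,310),(561,-378),105)
print("carrier top");fit("top",np.load("pics/top0.npy"),24,(330,115,405,205),(561,-378),105)
print("slab scene z18 via depth <- ends")
O=[561.1,-378.1]
a=np.radians(-20.5);R=np.array([[np.cos(a),-np.sin(a)],[np.sin(a),np.cos(a)]])
for c in([-78,35],[-78,-35],[78,-35],[78,35]):
    w=R@c+O;p=px("scene",[*w,66.1]);print(c,w,"crop px",(p-[310,205]+.5)*5.926)
E
```

```text
plate now
z med 67.4508705462975 px 1049
((562.8554077148438, -378.71295166015625), (72.51264953613281, 156.8094482421875), 69.04438781738281)
[[ 476.7 -384.5]
 [ 623.1 -440.6]
 [ 649.  -372.9]
 [ 502.6 -316.8]]
carrier scene
z med 25.634404902780215 px 1690
((553.7948608398438, -378.3533020019531), (93.99956512451172, 192.948974609375), 69.50098419189453)
[[ 447.  -388.6]
 [ 627.7 -456.2]
 [ 660.6 -368.1]
 [ 479.9 -300.5]]
carrier top
z med 23.929972922974052 px 977
((561.538818359375, -379.1846008300781), (91.97433471679688, 179.6157989501953), 69.52261352539062)
[[ 461.3 -390.8]
 [ 629.6 -453.7]
 [ 661.8 -367.5]
 [ 493.5 -304.7]]
slab scene z18 via depth <- ends
[-78, 35] [ 500.3 -318. ] crop px [167.5 219.3]
[-78, -35] [ 475.8 -383.6] crop px [237.3 345.2]
[78, -35] [ 621.9 -438.2] crop px [655.3 301. ]
[78, 35] [ 646.4 -372.6] crop px [562.7 181. ]
```

```bash
python3 - <<'E'
from h import *
np.set_printoptions(precision=2,suppress=True)
O=[180,0,159.5]
T=[559.8,-377.7]
robot.movel([*T,54],rate=40,orientation=O);robot.wait(.2)
print(robot.observe()["ft_force"])
r=robot.movel([*T,37],rate=10,force_limit=6)
o=robot.observe();print(r,o["clock"],o["tool_pos"],o["tool_rot"],o["ft_force"],o["ft_torque"],o["finger_gap"])
robot.wait(.3);o=robot.observe();print(o["tool_pos"],o["ft_force"],o["ft_torque"])
E
```

```text
[-0.56 -0.1  -3.81]
True 12.65 [ 559.76 -377.69   37.01] [-180.     -0.01  159.5 ] [ 1.54 -0.74  2.13] [-0.12 -0.17 -0.02] 29.022813954578208
[ 559.67 -377.6    36.73] [ 3.24 -1.67  4.46] [-0.36 -0.38 -0.05]
```

Both openings are over the heads and on the pins. Next I'll press down to the carrier gently.

```bash
python3 - <<'E'
from h import *
np.set_printoptions(precision=2,suppress=True)
T=[559.8,-377.7]
for z in (36,35.4,34.8,34.3,33.9,33.5):
    r=robot.movel([*T,z],rate=6,force_limit=8);robot.wait(.15)
    o=robot.observe();print(z,r,round(o["clock"],2),o["tool_pos"],o["tool_rot"],o["ft_force"],o["ft_torque"])
    if o["ft_force"][2]>10: break
E
```

```text
36 False 13.38 [ 559.76 -377.68   35.99] [179.98  -0.07 159.5 ] [ 0.09 -0.43  4.35] [-0.08 -0.11 -0.01]
35.4 False 13.78 [ 559.8  -377.64   35.4 ] [179.98  -0.07 159.5 ] [-0.07 -0.1   4.12] [-0.05  0.   -0.04]
34.8 False 14.18 [ 559.8  -377.7    34.82] [179.98  -0.06 159.5 ] [-1.22  1.09  4.78] [ 0.01  0.04 -0.  ]
34.3 False 14.57 [ 559.8  -377.71   34.46] [179.98  -0.06 159.5 ] [-0.08  0.33  7.04] [ 0.06  0.06 -0.01]
33.9 False 14.97 [ 559.79 -377.68   34.38] [179.98  -0.05 159.5 ] [-3.37  1.72 10.53] [ 0.15  0.29 -0.02]
```

```bash
cat > slide.py <<'E'
from h import *
import sys
np.set_printoptions(precision=2,suppress=True)
def slide(T,steps,z,yaw=-20.5,lim=9):
    a=np.radians(yaw);u=-np.array([np.cos(a),np.sin(a)]);v=np.array([-np.sin(a),np.cos(a)]) 
    for s in steps:
        r=robot.movel([*(np.array(T)+u*s),z],rate=8,force_limit=lim);robot.wait(.1)
        o=robot.observe();d=o["tool_pos"][:2]-T;f=o["ft_force"]
        print(s,r,round(o["clock"],2),"s",round(d@u,2),"z",round(o["tool_pos"][2],2),"along,lat,z",f[:2]@u,f[:2]@v,f[2],o["ft_torque"],o["tool_rot"])
        if r or f[2]>18 or abs(f[:2]@u)>14: break
E
python3 - <<'E'
from slide import *
slide([559.8,-377.7],[1.5,3,5,7,9,11,13],33.9)
E
```

```text
1.5 False 15.41 s 1.09 z 34.38 along,lat,z -1.7769225881352604 0.2875106888893524 7.561199374394485 [-0.1  -0.2   0.04] [179.99   0.   159.5 ]
3 False 15.84 s 2.53 z 34.35 along,lat,z -1.6137691720441936 -0.9790656001389161 8.38372457347395 [-0.12 -0.26 -0.05] [179.99   0.01 159.5 ]
5 False 16.34 s 4.5 z 34.38 along,lat,z -2.0120212352967415 0.31574336431614985 6.8976330458747785 [-0.13 -0.29 -0.  ] [179.99   0.01 159.5 ]
7 False 16.84 s 6.42 z 34.42 along,lat,z -2.963670559852708 -0.38264658122283707 6.345491247356078 [-0.14 -0.4  -0.04] [180.     0.02 159.5 ]
9 False 17.34 s 8.47 z 34.38 along,lat,z -2.3089069656821137 0.35065994662683186 6.937782904222286 [-0.17 -0.36  0.  ] [180.     0.02 159.5 ]
11 False 17.84 s 10.48 z 34.42 along,lat,z -1.0146362518537517 0.10923766481058138 8.0780917701675 [-0.2  -0.29 -0.06] [180.     0.02 159.5 ]
13 False 18.34 s 12.58 z 34.38 along,lat,z -2.0264746115271026 0.09006138576191623 7.592575032986502 [-0.12 -0.23 -0.04] [179.99   0.   159.5 ]
```

Sliding cleanly under the heads. I'll carry on to the stop.

```bash
python3 - <<'E'
from slide import *
slide([559.8,-377.7],[14.5,16,17,17.7,18.4,19.1,19.8,20.5,21.2],33.9,lim=8)
E
```

```text
14.5 False 18.77 s 14.41 z 34.38 along,lat,z 2.247021540376026 -0.821563527836939 9.84004865156973 [0.05 0.21 0.01] [179.99  -0.04 159.5 ]
16 False 19.21 s 16.09 z 34.39 along,lat,z 4.5710426612555874 -1.8480517239334886 10.800855775030566 [0.06 0.56 0.05] [-180.     -0.06  159.5 ]
17 False 19.58 s 16.79 z 34.36 along,lat,z -0.13986754437176377 -0.9908593398600892 8.72052846169099 [-0.12  0.19 -0.02] [-180.     -0.02  159.5 ]
17.7 False 19.93 s 17.21 z 34.36 along,lat,z -2.4176990360898363 0.2709803294007227 7.2356470985680374 [-0.26 -0.27 -0.05] [-180.      0.01  159.5 ]
18.4 False 20.28 s 17.81 z 34.38 along,lat,z -3.7924040803191343 -0.8019899522530627 6.631946538026337 [-0.25 -0.44  0.02] [-180.      0.03  159.5 ]
19.1 False 20.63 s 18.47 z 34.38 along,lat,z -3.3284002787359186 -0.11323289907081857 6.541941493963594 [-0.23 -0.46 -0.03] [-180.      0.03  159.5 ]
19.8 False 20.98 s 19.16 z 34.37 along,lat,z -3.9405991477631077 -0.6759654311738024 7.167214633461478 [-0.22 -0.52 -0.09] [-180.      0.03  159.5 ]
20.5 False 21.33 s 19.41 z 34.37 along,lat,z -7.954538203226505 -0.14956002617290567 4.502398172521161 [-0.49 -1.1  -0.02] [-180.      0.09  159.51]
21.2 False 21.68 s 19.54 z 34.46 along,lat,z -14.895571018265128 -0.5126130573224161 1.558261582864228 [-0.81 -1.95  0.  ] [-179.99    0.16  159.51]
```

It hit the stop at s = 19.5 mm. I'll relax the push, release, retreat and look.

```bash
python3 - <<'E'
from slide import *
slide([559.8,-377.7],[19.3],34.3,lim=None)
robot.move_gripper(60);robot.wait(.2)
o=robot.observe();p=o["tool_pos"];print(o["ft_force"],o["finger_gap"])
robot.movel([p[0],p[1],150],rate=80)
robot.movep([420,-200,260],[180,0,159.5])
a,_=robot.snapshot("top");b,D=robot.snapshot("scene");cv2.imwrite("pics/t3.png",a);cv2.imwrite("pics/s3.png",b)
f=lambda im,x,y,w,h,k:cv2.resize(im[y:y+h,x:x+w],None,fx=k,fy=k,interpolation=cv2.INTER_CUBIC)
A=f(a,334,124,66,70,5);B=f(b,310,225,92+30,70,5)
cv2.imwrite("pics/v3.png",cv2.resize(np.hstack([A,B]),(800,298)));print(robot.observe()["clock"])
E
```

```text
19.3 False 22.18 s 19.24 z 34.38 along,lat,z 0.1332183200354788 -0.6353491532003249 5.174638845282815 [-0.24 -0.14  0.04] [179.99  -0.05 159.5 ]
[ 1.12 -0.24  0.65] 60.24407035599035
25.425
```

View pics/v3.png

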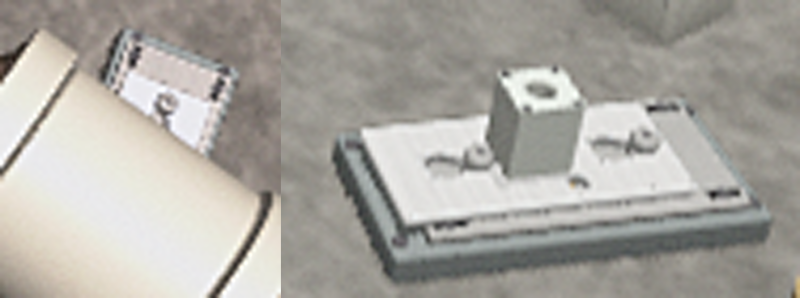

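The plate lies flat with both heads in their slot ends, and the right pin shows in its hole at (578,182). The block hides the left pin, so I'll clear the arm and check from the top.

```bash
python3 - <<'E'
from slide import *
robot.movep([430,0,265],[180,0,-179])
a,_=robot.snapshot("top")
cv2.imwrite("pics/v4.png",cv2.resize(a[126:200,338:398],None,fx=8,fy=8,interpolation=cv2.INTER_CUBIC));print(robot.observe()["clock"])
E
```

```text
26.2917
```

View pics/v4.png

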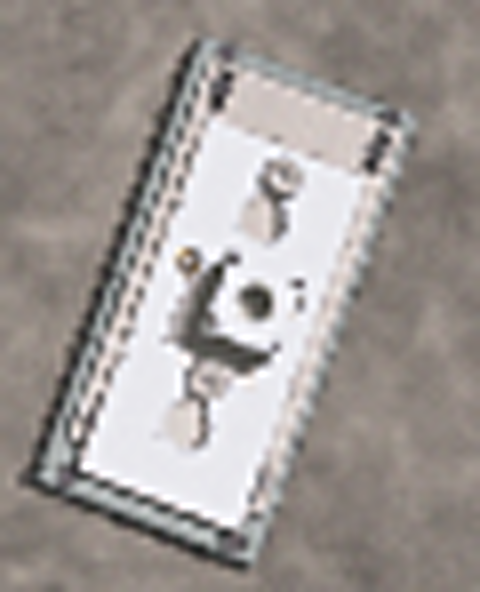

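The left pin shows centred in its hole at (188,262), both heads sit at the slot ends, and the plate is straight and flat.

```bash
python3 -c "
from workcell import robot
print(robot.job_done())"
```

```text
the job is handed in; nothing more can be done
None
```

I fitted the plate to its mount, let go of it and handed the job in at about 26 s: it was slid home to its stop, and the last pictures showed it lying flat with a pin in each hole; the judge's verdict was not shown.

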